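# Tip the jammed pin over and flip the feeder cover shut

### The arm

A 6-joint arm with a two-finger parallel gripper is mounted at the origin on the work surface. World frame = base frame: x ahead of the robot, y to its left, z up, the work surface at z = 0. Lengths are in m, angles in rad, forces in N, time in s.
With the tool pointing down it reaches from about 0.275 to 0.85 m from the base axis. Payload 19 kg.
Tool frame: the origin (TCP) lies on the centre line of the jaws, within the pads' length; the fingertips stand ctrl.tcp_to_tips ahead of it and the grasp point (between the pads) lies 3 mm ahead of it (ctrl.tcp_to_tips is the distance from the TCP to the fingertips, in m); z points along the fingers, y is the line along which they close (so a half turn about z gives the same grasp; the last joint's range is limited). The gripper opens to 85 mm and grips with 20 to 120 N. Pads are 22 mm wide; open, the fingers measure 114 mm over their backs; the gripper's body (76 mm by 85 mm) begins 54 mm behind the grasp point. The pads swing forward as they close: fully open they stand 13 mm farther back than shut.
Start: joints at [-1.339, 0.15, 1.437, -0, 1.554, -0.134], TCP at [0.206, -0.537, 0.253] pointing down, gripper open.
Joint ranges: [-2.8, 2.8], [-0.68, 2.1], [0.12, 2.68], [-1.39, 4.53], [0.16, 2.79], [-2.81, 2.81]. Speed limits (rad/s): [1.89, 1.89, 2.22, 3.01, 3.01, 3.01].

### API

Orientations are given as a rotation vector (axis times angle).
In Python, from workcell import ctrl gives the robot as it stands. The module is installed in compiled form; this text tells all that it offers.
- The arm moves only by the shell command python3 -m creep 'ROWS'. ROWS is JSON, a list of rows, each a list of 7 numbers: the shift along the tool's x, y, z in cm, then the turn, a rotation vector about the tool's x, y, z in rad, then the opening in per cent of the stroke, from 0 (shut) to 100 (fully open). A call has 1 to 20 rows; each row shifts and turns the commanded pose from where the row before left it, along the tool's axes as they then stand; what a row does not reach is not made up. A row lasts 1/8 s, in which the tool goes at most 62.5 mm and 10.7 degrees, less where a joint would pass 70% of its speed; a pose out of reach is approached as far as the arm can. A call is refused whole if a number of a shift passes 6.25 or a number of a turn 0.188, either way. A call with a gripper value outside its range is refused whole. The fingers move at their own pace and stop on an object; the grip force is fixed at half the most. Time passes only in rows, so rows that do not move let the fingers close. It gives the time, the measured TCP pose, the force, the opening and the grip force at its end, in the units of the state.
- ctrl.read_state(): the state, without advancing time (a new reading comes with each control period).
- ctrl.snapshot(name): name is "scene" or "top" or "wrist"; returns a dict with "pixels" (480x640x3 uint8, red, green, blue), "range_z" (480x640 float32, m along the optical axis (not along the pixel's ray), 0 where there is no reading), "mtx" (3x3 intrinsics, pixels), "cam_to_world" (4x4, takes a point from camera to world coordinates); the wrist camera has in their place "mount" (4x4, takes a point from camera to tool coordinates, whose origin is the TCP and whose axes are the flange's). Camera axes: x right, y down, z forward; pixel columns grow to the right and rows downward; lengths in m; the calibration is good to about 2 mm. A picture is of the moment at which its call begins: read the wrist's pose just before it.
- ctrl.hand_in(): hands the job in; it is judged then, once.
The state is a dict: "time_s": time; "joints": joint angles; "joint_vel": joint speeds; "joint_torque": joint torques, N m; "tcp_pos": TCP position; "tool_rot": TCP orientation; "wrist_force": force on the tool from outside, world axes, zero at the start; "moment": the same for the moment, N m; "gripper_width": finger opening in m; "grasp_force": force on a finger pad.
Only numpy, scipy, OpenCV 4.12 (cv2) and the standard library are available. Lean on these libraries where they do the work, as an engineer would, in place of code of your own. Each camera call takes 0.05 s, during which the arm holds its last target. There are 200 camera calls.

### The job

A brass pin is standing on end in the feeder's channel: with the fingertips push it over towards the red stop block at the outlet, so that it lies flat in the channel with its thin nose pointing at the block. Then flip the clear cover over by pushing on its back until it is fully shut over the channel. Only push, never pick anything up, and leave the other pin in the channel, the spare pin, the oil bottle and the screwdriver where they are.

Things in the scene. Friction and masses are not known exactly. Their poses are not given: they have to be found in the camera images.
- feeder: Fixed vibratory feeder; origin at table level under the middle of its straight track. x runs along the track, downstream to the outlet; y across it, away from the robot; z up. Base plate 640 x 340 mm, 12 mm thick (x -420 to +220, y -90 to +250 mm). Upstream a steel bowl, 250 mm across, rim 127 mm above the table, centred at x -275, y +149 mm.
- channel (a point): Middle of the channel's floor, straight above the feeder's origin, 85 mm above the table; same axes as the feeder. The channel is open-topped and straight along x: 22 mm wide, between two black walls 22 mm high and 11 mm thick (tops 107 mm above the table).
- outlet (a point): Centre of the upstream face of the red stop block that closes the channel's outlet end, at x = +130 mm of the feeder, 94 mm above the table. The block is 25 mm long, 44 mm across, its top 130 mm above the table.
- pin: The pin to tip: turned brass pin 64 mm long, 100 g: a plain body 18 mm in diameter and 46 mm long from the foot, then a thin nose 10 mm in diameter and 16 mm long. Starts upright on its foot, nose up, in the channel between x = -35 and +35 mm of the feeder. Origin at the centre of the foot's face; its z axis points from foot to nose. It topples once leaned about 20 degrees; the channel walls reach 22 mm up its sides, the rest stands free.
- pin_nose (a point): Centre of the end of that pin's nose, 64 mm along the pin's z from its origin.
- cover (a joint): Hinge angle of the clear plastic cover (160 g), rad: 0 = fully shut, level over the channel; 1.57 = upright; 1.95 = leaning fully back towards the robot. Starts between 1.75 and 1.95 and stays there. Pushed on its back, away from the robot, it falls shut by itself once some 30 degrees past upright. It cannot shut over a standing pin; it clears a lying one.
- cover_edge (a point): Middle of the cover's free edge, which carries an orange strip 8 mm wide and 8 mm thick; about 160 mm above the table when open, 114 mm when shut. The cover is 210 mm long along the track (x = -100 to +110 mm of the feeder), 55 mm from hinge to free edge, 4 mm thick.
- cover_hinge (a point): Middle of the cover's hinge line, which runs along the channel 29 mm from its centre line on the robot's side, 110 mm above the table.
- queued_pin: Bystander: an equal pin, already lying in the channel upstream, nose downstream. Origin at the lowest point of its foot's face, on the channel's floor, x axis towards its nose. Leave it.
- spare_pin: Bystander: an equal pin standing upright on the base plate beyond the channel; origin at its foot's centre. Leave it.
- oil_bottle: Bystander: small amber oil bottle, 44 mm across and 100 mm tall, standing on the table past the outlet; origin at the centre of its underside. Leave it.
- screwdriver: Bystander: blue-handled screwdriver, 180 mm long, lying on the table on the robot's side of the feeder; origin under its middle. Leave it.
- pin_mid (a point): Point on that pin's axis 30 mm from its foot.
Mind the look-alikes: they are no part of the job. Leave any black or turquoise look-alike of the pin alone.

How it is judged:
By the outcome, as a careful person would: the job done as asked, in the order asked, and still so for the second after the job is handed in, with the robot touching nothing.
It also fails if it takes over 48 s, if anything falls off the work surface, if the arm or the gripper's body presses on something with over 40 N, if the wrist force passes 120 N, or if a joint passes its speed limit or range.

## Working session

There is one attempt and no reset: what is moved stays moved. The work goes in short steps, Python scripts to look and compute and a shell command to move; the robot and the scene stay as the last step left them, time stands still between calls to the robot, and variables do not carry over. Pictures are saved under pics/ and viewed, at most 10 in all, crops included, and the job is handed in when it is done.

```bash
mkdir -p pics; python3 - <<'E'
from workcell import ctrl
import cv2,numpy as np
print(ctrl.read_state(),ctrl.tcp_to_tips)
ims=[]
for n in("scene","top"):
    s=ctrl.snapshot(n);np.savez(f"{n}0.npz",**s);cv2.imwrite(f"pics/{n}0.png",s["pixels"][:,:,::-1]);print(n,s["mtx"],s["cam_to_world"].round(3))
E
```

```text
{'time_s': 0.0, 'joints': array([-1.33899075e+00,  1.50968488e-01,  1.43801146e+00, -2.41778171e-05,
        1.55378522e+00, -1.34018109e-01]), 'joint_vel': array([ 0.00190744,  0.00014738,  0.00078317,  0.00096247, -0.00017566,
        0.00024276]), 'joint_torque': array([ 5.39341690e-04, -7.13059330e+01, -5.70864594e+01, -2.91693586e-04,
        8.95379955e-03, -4.63077504e-05]), 'tcp_pos': array([ 0.20560397, -0.53675707,  0.25269516]), 'tool_rot': array([-3.08803475e+00, -5.71223480e-01,  1.27895207e-04]), 'wrist_force': array([-0.31567736, -0.28455567,  0.57854736]), 'moment': array([0.00145278, 0.02682345, 0.02341125]), 'grasp_force': 0.0, 'gripper_width': 0.085475849488629} 0.022
scene [[528.60208507   0.         319.99921554]
 [  0.         528.60208507 236.65855199]
 [  0.           0.           1.        ]] [[-0.731  0.417 -0.541  1.05 ]
 [ 0.683  0.468 -0.562  0.524]
 [ 0.018 -0.779 -0.626  0.713]
 [ 0.     0.     0.     1.   ]]
top [[497.71860873   0.         315.48987981]
 [  0.         497.71860873 245.87118394]
 [  0.           0.           1.        ]] [[ 5.00e-03 -9.99e-01  3.30e-02  4.98e-01]
 [-1.00e+00 -5.00e-03  1.00e-03 -1.00e-02]
 [-1.00e-03 -3.30e-02 -9.99e-01  1.04e+00]
 [ 0.00e+00  0.00e+00  0.00e+00  1.00e+00]]
```

View pics/scene0.png

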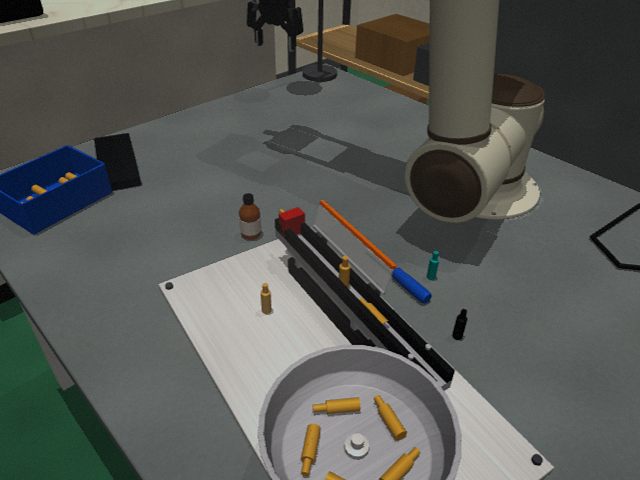

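View pics/top0.png

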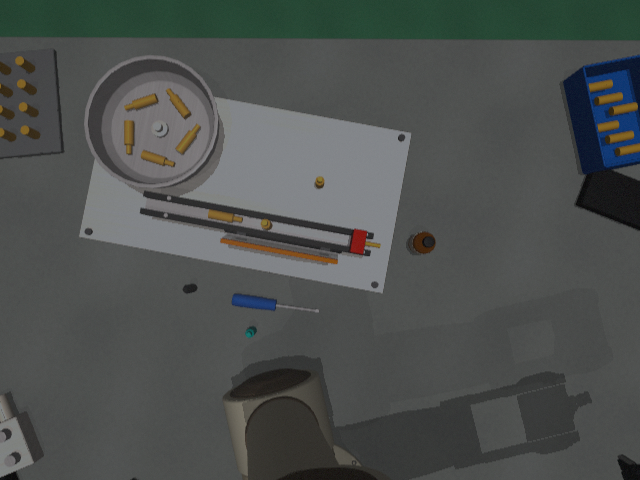

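The top view shows the standing pin at about (266,224), the queued pin at (225,216) and the red block at (358,241). The cover's orange strip runs (221,240)–(337,261), and the spare pin is at (320,182). The scene view agrees, with the standing pin at (345,270) and the turquoise and black look-alikes at the robot's side.

```bash
cat > h.py <<'E'
import numpy as np,cv2
def load(n): return dict(np.load(n))
def ray(s,p,z,T=None):
    T=s["cam_to_world"] if T is None else T; K=s["mtx"]
    d=T[:3,:3]@np.linalg.solve(K,[p[0],p[1],1.]); o=T[:3,3]
    return o+d*(z-o[2])/d[2]
def mask(s,lo,hi,roi):
    h=cv2.cvtColor(s["pixels"],cv2.COLOR_RGB2HSV); m=cv2.inRange(h,lo,hi)
    r=np.zeros_like(m); x0,y0,x1,y1=roi; r[y0:y1,x0:x1]=m[y0:y1,x0:x1]; return r
def cen(m): 
    M=cv2.moments(m,True); return np.array([M["m10"],M["m01"]])/M["m00"],M["m00"]
E
python3 - <<'E'
from h import *
t=load("top0.npz");s=load("scene0.npz")
# red
m=mask(t,(0,150,120),(5,255,255),(340,220,375,262));c,a=cen(m);rp=ray(t,c,.130);print("red",c,a,rp, cv2.minAreaRect(cv2.findNonZero(m)))
# strip
m=mask(t,(6,120,100),(20,255,255),(215,232,345,268));r=cv2.minAreaRect(cv2.findNonZero(m));b=cv2.boxPoints(r);print("strip",r,b.round(1).tolist())
sc=ray(t,r[0],.160);print("stripc",sc)
# plate bolts at z .016
for p in((402,138),(88,231),(375,285)):print("bolt",ray(t,p,.015))
# wall edges: dark lines far wall from (144,194) to (373,236)
g=cv2.cvtColor(t["pixels"],cv2.COLOR_RGB2GRAY)
for x in(160,190,240,290,320,340):
    col=g[170:275,x]; d=np.where(col<55)[0]+170; print(x,d.tolist())
# pin masks
for nm,im,roi in(("pin",t,(255,212,278,232)),("q",t,(203,205,247,226)),("spare",t,(310,172,330,192)),("pinS",s,(335,250,355,288)),("spareS",s,(255,280,278,318))):
    m=mask(im,(10,100,60),(28,255,255),roi);print(nm,cen(m),cv2.boundingRect(m), [ray(im,cen(m)[0],z).round(4).tolist() for z in(.13,.149)])
m=mask(s,(10,100,60),(28,255,255),(335,250,355,288))
for y in range(254,288,2):
    d=np.where(m[y])[0]; print(y,(d.min(),d.max()) if len(d) else None,end=" ")
big=cv2.resize(t["pixels"][195:275,200:400],None,fx=4,fy=4,interpolation=2)
bs=cv2.resize(s["pixels"][190:340,250:450],None,fx=4,fy=4,interpolation=2)[:, :800]
cv2.imwrite("pics/c1.png",bs[:,:,::-1])
E
```

```text
red [358.22097378 241.05243446] 267.0 [ 0.53747528 -0.0871206   0.13      ] ((358.24151611328125, 241.04530334472656), (12.040184020996094, 21.99176597595215), 10.619654655456543)
strip ((278.5582580566406, 250.6860809326172), (118.68517303466797, 4.388989448547363), 10.512627601623535) [[219.8000030517578, 242.0], [220.60000610351562, 237.6999969482422], [337.29998779296875, 259.3999938964844], [336.5, 263.70001220703125]]
stripc [0.51837299 0.05628591 0.16      ]
bolt [ 0.75695345 -0.18719833  0.015     ]
bolt [0.56017223 0.46067604 0.015     ]
bolt [ 0.45219764 -0.13162416  0.015     ]
160 [194, 195, 196, 197, 198, 199, 212, 213, 214, 215, 216, 217]
190 [177, 200, 201, 202, 203, 204, 205, 218, 219, 220, 221, 222]
240 [209, 210, 211, 212, 213, 214, 227, 228, 229, 230, 231]
290 [219, 220, 221, 222, 223, 237, 238, 239, 240, 241, 242, 243]
320 [186, 187, 224, 225, 226, 227, 228, 229, 242, 243, 244, 245, 246, 247, 248]
340 [228, 229, 230, 231, 232, 245, 246, 247, 248, 249, 250, 251, 252]
pin (array([265.44303797, 223.51898734]), 79.0) (261, 219, 10, 10) [[0.5687, 0.083, 0.13], [0.5672,
[... 359 characters left out ...]
1, 0.149]]
spareS (array([265.49583333, 298.91666667]), 240.0) (261, 283, 10, 31) [[0.7129, 0.0563, 0.13], [0.7239, 0.0715, 0.149]]
254 None 256 (np.int64(343), np.int64(347)) 258 (np.int64(342), np.int64(347)) 260 (np.int64(343), np.int64(347)) 262 (np.int64(342), np.int64(347)) 264 (np.int64(340), np.int64(349)) 266 (np.int64(339), np.int64(349)) 268 (np.int64(340), np.int64(349)) 270 (np.int64(340), np.int64(349)) 272 (np.int64(340), np.int64(349)) 274 (np.int64(339), np.int64(348)) 276 (np.int64(339), np.int64(348)) 278 (np.int64(339), np.int64(348)) 280 (np.int64(341), np.int64(348)) 282 (np.int64(343), np.int64(348)) 284 (np.int64(345), np.int64(348)) 286 (np.int64(347), np.int64(348))
```

View pics/c1.png

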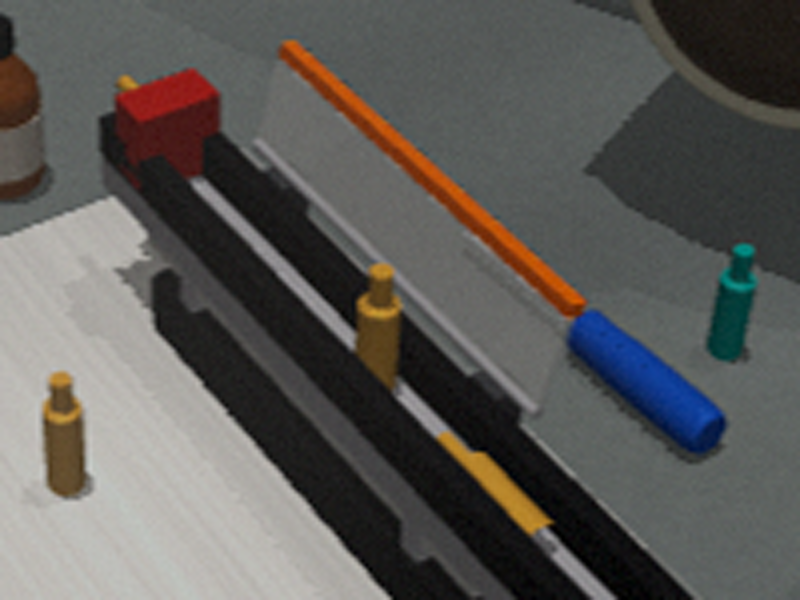

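The crop shows the pin free-standing, the queued pin upstream of it, and the cover leaning back with its edge clear. From the block and bolts, the feeder axes are x=(-.179,-.984), y=(.984,-.179), with the origin near (.563,.053). That puts the pin at x≈-28 mm, y≈0, and the bolt inset is consistent with this. I'll turn the tool so that tool x = -feeder x, then move upstream of the pin.

```bash
python3 -m creep '[[0,0,0,0,0,-0.171,0],[0,0,0,0,0,-0.171,0],[0,0,0,0,0,-0.171,0],[0,0,0,0,0,-0.171,0],[0,0,0,0,0,-0.17,0],[0,0,0,0,0,-0.17,0],[5.05,1.76,0,0,0,0,0],[5.05,1.76,0,0,0,0,0],[5.05,1.76,0,0,0,0,0],[5.05,1.76,0,0,0,0,0],[5.05,1.76,0,0,0,0,0],[5.05,1.76,0,0,0,0,0],[5.05,1.76,0,0,0,0,0],[5.05,1.76,0,0,0,0,0],[5.05,1.76,0,0,0,0,0],[5.05,1.76,0,0,0,0,0],[5.05,1.76,0,0,0,0,0],[5.05,1.76,0,0,0,0,0],[5.05,1.76,0,0,0,0,0],[5.05,1.76,0,0,0,0,0]]'
cat >> h.py <<'E'
O=np.array([.563,.0531]);FX=np.array([-.179,-.984]);FY=np.array([.984,-.179])
def feed(p): d=np.asarray(p)[:2]-O; return np.round([d@FX*1000,d@FY*1000],1)
E
python3 - <<'E'
from h import *
from workcell import ctrl
from scipy.spatial.transform import Rotation as R
st=ctrl.read_state();print(st["tcp_pos"],feed(st["tcp_pos"]),R.from_rotvec(st["tool_rot"]).as_matrix().round(3).tolist(),st["gripper_width"],st["time_s"],ctrl.tcp_to_tips)
t=load("top0.npz");s=load("scene0.npz")
for p in((190,211.5),(240,220.5),(290,230),(320,235.5),(340,238.5)):print("chan",feed(ray(t,p,.107)))
print("nose top",feed(ray(s,(345,257),.149)),"body",feed(ray(t,(265.5,223.5),.14)))
for b in((220.2,239.85),(336.9,261.5)):print("strip",feed(ray(t,b,.16)))
a=ctrl.snapshot("wrist");cv2.imwrite("pics/w1.png",a["pixels"][:,:,::-1])
T=np.eye(4);T[:3,:3]=R.from_rotvec(st["tool_rot"]).as_matrix();T[:3,3]=st["tcp_pos"];np.savez("w1.npz",T=T@a["mount"],**a)
E
```

```text
time_s: 2.6
tcp_pos: [0.5758, 0.1159, 0.253]
tool_rot: [-2.413, -2.012, 0.0]
wrist_force: [0.3, -1.9, 0.4]
gripper_width: -0.0004
grasp_force: 0.0
[0.57582879 0.11592943 0.25303764] [-64.1   1.4] [[0.18, 0.984, -0.0], [0.984, -0.18, -0.0], [-0.0, -0.0, -1.0]] -0.00036497527531349945 2.6 0.022
chan [-176.7   -2.3]
chan [-81.1  -1.6]
chan [14.6 -1.9]
chan [71.9 -1.7]
chan [109.8  -0.3]
nose top [-30.8   0.1] body [-29.2  -0.2]
strip [-100.3  -44.7]
strip [109.8 -44.3]
```

View pics/w1.png

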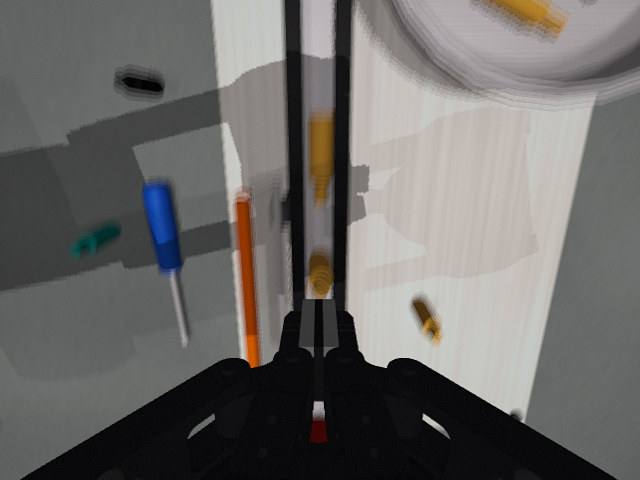

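The wrist view shows the channel vertical with upstream at the top. The standing pin is at (320,275), its nose end near (320,290), the queued pin is at (320,150), and the orange strip is on the left. The red block shows at (319,430) between the fingers. I'll check the pin position by ray.

```bash
python3 - <<'E'
from h import *
a=load("w1.npz");T=a["T"];print("cam",T.round(3).tolist())
m=mask(a,(8,100,50),(28,255,255),(300,240,340,300));x,y,w,h=cv2.boundingRect(m);print(x,y,w,h)
for y in range(250,300,4):
    d=np.where(m[y])[0]; print(y,d.min() if len(d) else None,d.max() if len(d) else None,end=" | ")
print()
for p,z in(((320,292),.149),((320,285),.149),((320,268),.131),((320,255),.131),((320,205),.095)):print(p,feed(ray(a,p,z,T)))
C=np.linalg.inv(T)
for fx in(-53,-64,-75):
    P=np.r_[O+fx/1000*FX,.231,1];c=a["mtx"]@(C@P)[:3];print("tip",fx,c[:2]/c[2])
E
```

```text
cam [[0.984, -0.171, -0.059, 0.59], [-0.181, -0.932, -0.314, 0.198], [-0.001, 0.32, -0.947, 0.373], [0.0, 0.0, 0.0, 1.0]]
309 252 25 47
250 None None | 254 312 319 | 258 310 325 | 262 309 328 | 266 309 330 | 270 309 332 | 274 309 333 | 278 310 333 | 282 310 332 | 286 310 329 | 290 315 328 | 294 319 325 | 298 318 322 | 
(320, 292) [-37.6   1.1]
(320, 285) [-42.7   1.1]
(320, 268) [-47.3   1.2]
(320, 255) [-57.    1.2]
(320, 205) [-83.9   1.3]
tip -53 [318.10824067 343.37385807]
tip -64 [318.05945304 321.36414832]
tip -75 [318.0084887  298.37245448]
```

Ray check: the fingertip edge is at x=-53 and the pin's upstream face is at about -39, so they clear each other. I'll descend to a tip height of .127 (42 mm up the pin) and push downstream slowly.

```bash
python3 -m creep '[[0,-0.1,2.6,0,0,0,0],[0,0,2.6,0,0,0,0],[0,0,2.6,0,0,0,0],[0,0,2.6,0,0,0,0],[0,0,0,0,0,0,0],[-0.5,0,0,0,0,0,0],[-0.5,0,0,0,0,0,0],[-0.4,0,0,0,0,0,0],[-0.4,0,0,0,0,0,0],[-0.4,0,0,0,0,0,0],[-0.4,0,0,0,0,0,0],[-0.4,0,0,0,0,0,0],[-0.4,0,0,0,0,0,0],[0,0,0,0,0,0,0]]'
python3 - <<'E'
from h import *
from workcell import ctrl
print(feed(ctrl.read_state()["tcp_pos"]))
s=ctrl.snapshot("scene");np.savez("s1.npz",**s)
cv2.imwrite("pics/s1.png",cv2.resize(s["pixels"][190:340,250:450],None,fx=4,fy=4)[:,:,::-1])
E
```

```text
time_s: 4.4
tcp_pos: [0.5682, 0.0806, 0.1493]
tool_rot: [-2.413, -2.011, -0.0]
wrist_force: [0.5, 0.5, 0.3]
gripper_width: -0.0004
grasp_force: 0.0
[-28.    0.2]
```

View pics/s1.png

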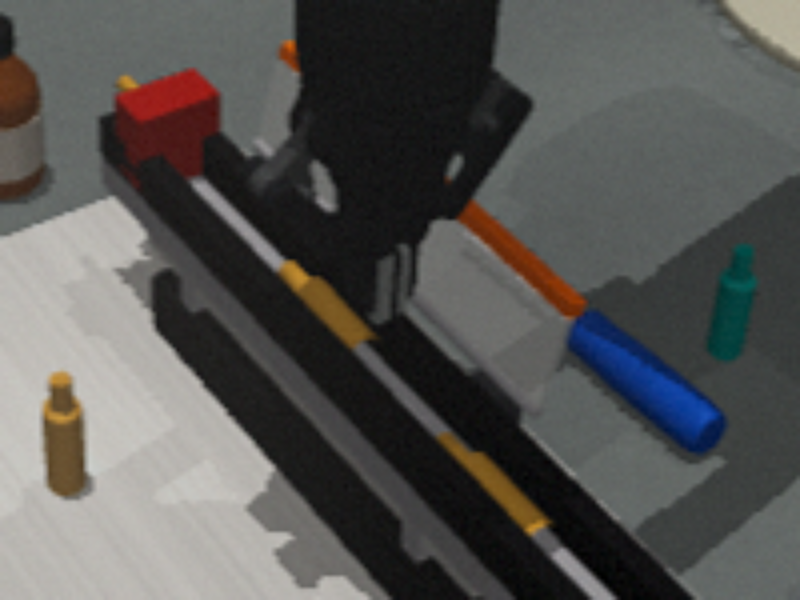

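The pin now lies flat in the channel, nose downstream towards the red block (crop (285,265)–(375,345)), and the queued pin has not moved. Next I'll raise the tool, go round to the robot's side, and push the cover's back.

```bash
python3 -m creep '[[0,0,-4,0,0,0,0],[0,0,-4,0,0,0,0],[-0.8,-2.2,-1,0,0,0,0],[-0.8,-2.2,0,0,0,0,0],[-0.8,-2.2,0,0,0,0,0],[-0.8,-2.2,0,0,0,0,0],[0,0,0,0,0,0,0],[0,0,2.3,0,0,0,0],[0,0,2.3,0,0,0,0],[0,0,2.3,0,0,0,0],[0,0,0,0,0,0,0]]'
python3 - <<'E'
from h import *
from workcell import ctrl
print(feed(ctrl.read_state()["tcp_pos"]))
s=ctrl.snapshot("scene")
cv2.imwrite("pics/s2.png",cv2.resize(s["pixels"][150:330,230:450],None,fx=3,fy=3)[:,:,::-1])
E
```

```text
time_s: 5.82
tcp_pos: [0.4756, 0.0654, 0.1691]
tool_rot: [-2.412, -2.01, 0.003]
wrist_force: [-0.6, 0.4, 1.1]
gripper_width: 0.0003
grasp_force: 0.0
[  3.6 -88.2]
```

View pics/s2.png

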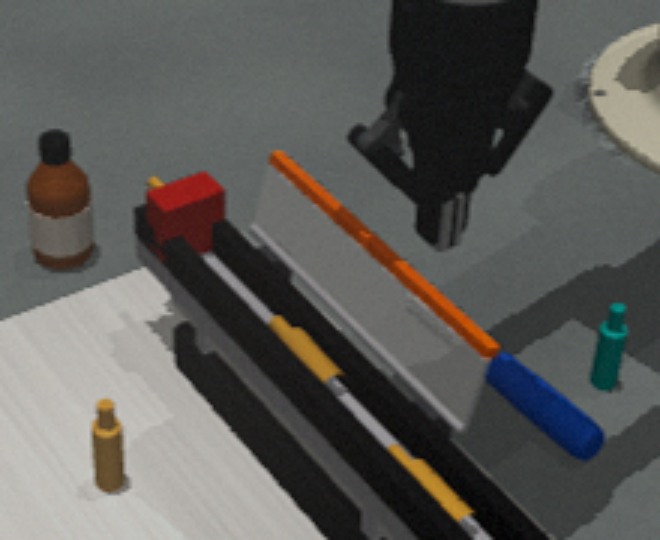

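The gripper is behind the cover, with its tips at (440,240) and clear of it, and the cover is still open. Now the push.

```bash
python3 -m creep '[[0,0.9,0,0,0,0,0],[0,0.8,0,0,0,0,0],[0,0.5,0,0,0,0,0],[0,0.4,0,0,0,0,0],[0,0.4,0,0,0,0,0],[0,0.4,0,0,0,0,0],[0,0.4,0,0,0,0,0],[0,0.4,0,0,0,0,0],[0,0.4,0,0,0,0,0],[0,0.4,0,0,0,0,0],[0,0.4,0,0,0,0,0],[0,0.4,0,0,0,0,0],[0,0.4,0,0,0,0,0],[0,0.4,0,0,0,0,0],[0,0.4,0,0,0,0,0],[0,0.4,0,0,0,0,0],[0,0.4,0,0,0,0,0],[0,0,0,0,0,0,0],[0,0,0,0,0,0,0]]'
python3 - <<'E'
from h import *
from workcell import ctrl
print(feed(ctrl.read_state()["tcp_pos"]))
s=ctrl.snapshot("scene")
cv2.imwrite("pics/s3.png",cv2.resize(s["pixels"][150:330,230:450],None,fx=3,fy=3)[:,:,::-1])
E
```

```text
time_s: 8.25
tcp_pos: [0.5525, 0.0512, 0.1703]
tool_rot: [-2.413, -2.011, 0.0]
wrist_force: [-0.0, 0.5, 0.9]
gripper_width: -0.0001
grasp_force: 0.0
[  3.7 -10. ]
```

View pics/s3.png

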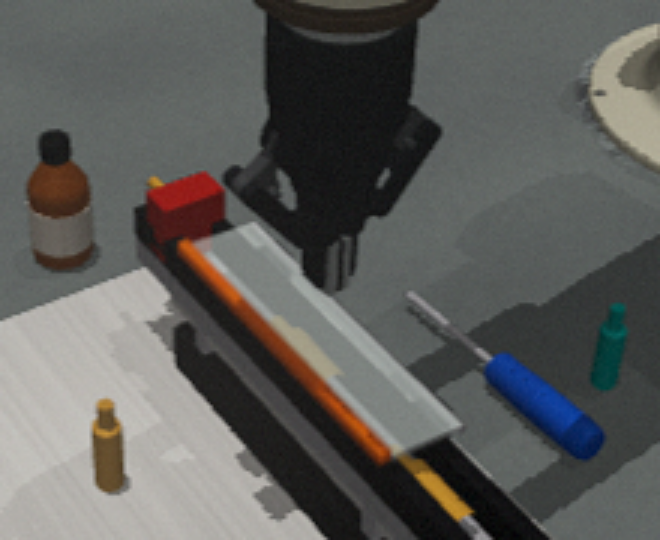

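The cover appears shut, with the strip along (180,245)–(385,455) and the pin visible beneath it. I'll back off upward, confirm the strip position at z=.114 and that the bystanders haven't moved, then hand in.

```bash
python3 -m creep '[[0,0,-3,0,0,0,0],[0,0,-4,0,0,0,0],[0,0,-4,0,0,0,0],[0,0,0,0,0,0,0],[0,0,0,0,0,0,0],[0,0,0,0,0,0,0],[0,0,0,0,0,0,0]]'
python3 - <<'E'
from h import *
from workcell import ctrl
s=ctrl.snapshot("scene");s0=load("scene0.npz")
m=mask(s,(3,180,90),(14,255,255),(285,225,362,306));r=cv2.minAreaRect(cv2.findNonZero(m))
b=sorted(cv2.boxPoints(r).tolist());print(r)
for p in((np.add(b[0],b[1])/2),(np.add(b[2],b[3])/2),r[0]):print(feed(ray(s,p,.114)))
for n,lo,hi,roi in(("spare",(10,100,60),(28,255,255),(255,280,278,318)),("queued",(10,100,60),(28,255,255),(366,300,390,325)),("driver",(105,100,60),(130,255,255),(385,260,435,305)),("bottle",(0,80,20),(25,255,200),(235,190,265,240))):
    print(n,cen(mask(s0,lo,hi,roi)),cen(mask(s,lo,hi,roi)))
E
```

```text
time_s: 9.18
tcp_pos: [0.5524, 0.0512, 0.2795]
tool_rot: [-2.412, -2.011, 0.001]
wrist_force: [-0.4, 0.2, 0.2]
gripper_width: -0.0004
grasp_force: 0.0
((323.8626708984375, 268.130859375), (100.41378784179688, 5.551723480224609), 46.397178649902344)
[112.6  22.5]
[-102.7   22.4]
[-3.4 22.4]
spare (array([265.49583333, 298.91666667]), 240.0) (array([265.50416667, 299.03333333]), 240.0)
queued (array([375.66091954, 312.34482759]), 174.0) (array([375.8375 , 312.66875]), 160.0)
driver (array([411.48857645, 284.89279438]), 569.0) (array([411.45172414, 284.87241379]), 580.0)
bottle (array([249.41309824, 217.13853904]), 397.0) (array([249.33838384, 217.14646465]), 396.0)
```

The strip lies at y≈+22.4 mm at z=.114, as expected for fully shut, and the bystanders are unmoved.

```bash
python3 -c "
from workcell import ctrl
print(ctrl.hand_in())"
```

```text
the job is handed in; nothing more can be done
None
```

The pin lies flat in the channel with its nose towards the red block, the cover is fully shut over it, the bystanders I re-measured have not moved, and the job was handed in at about 9 s.

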